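Put the left-over fittings back in the organiser

ROBOT

A 7-joint arm with a two-finger parallel gripper is mounted at the origin on the work surface. World frame = base frame: x ahead of the robot, y to its left, z up, the work surface at z = 0. Lengths are in mm, angles in rad, forces in N, time in s.
With the tool pointing down it reaches from about 425 to 875 mm from the base axis. Payload 8.4 kg.
Tool frame: the origin (TCP) lies midway between the tips of the shut fingers; the grasp point (between the pads) lies 19 mm behind it; x points along the fingers, z is the direction in which the jaws open and shut, and the axes are right-handed (so a half turn about x gives the same grasp; the last joint's range is limited). The gripper opens to 85 mm and grips with 20 to 120 N. Pads are 22 mm wide; open, the fingers measure 114 mm over their backs; the gripper's body (76 mm by 85 mm) begins 54 mm behind the grasp point. The pads swing forward as they close: fully open they stand 13 mm farther back than shut.
Start: joints at [1.19, 0.333, 0.04, 1.465, -0.013, 1.343, -0.059], TCP at [180.733, -624.339, 231.308] pointing down, gripper open.
Joint ranges: [-2.58, 2.58], [-0.38, 2.09], [-1.3, 1.39], [0.25, 2.4], [-1.5, 4.64], [0.08, 2.09], [-2.65, 2.65]. Speed limits (rad/s): [2.22, 2.22, 2.79, 2.79, 3.14, 3.14, 3.14].

INTERFACE

Orientations are given as a unit quaternion [x, y, z, w].
In Python, from station import * gives the robot as it stands.
- The arm moves only by the tool jog_arm, never from a script. Its argument "plan" is one flat list of numbers, 7 for each row, row after row: the turn, a rotation vector about the tool's x, y, z each as a share of 0.08 rad, from -1 to 1, then the shift along the tool's x, y, z each as a share of 40 mm, from -1 to 1, then the closure, from -1 (fully open) to 1 (shut). A call has 1 to 10 rows; each row shifts and turns the commanded pose from where the row before left it, along the tool's axes as they then stand; what a row does not reach is not made up. A row lasts 1/8 s, in which the tool goes at most 62.5 mm and 10.7 degrees, less where a joint would pass 70% of its speed; a pose out of reach is approached as far as the arm can. A call with a number of a shift or a turn outside -1 to 1 is refused whole. A call with a gripper value outside its range is refused whole. The fingers move at their own pace and stop on an object; the grip force is fixed at half the most. Time passes only in rows, so rows that do not move let the fingers close. It gives the time, the measured TCP pose, the force and the opening at its end, in the units of the state.
- sense(): the state, without advancing time (a new reading comes with each control period).
- snapshot(name): name is "scene" or "top"; returns a dict with "img" (480x640x3 uint8, red, green, blue), "fx", "fy", "cx", "cy" (pixels), "dist" ([k1, k2, p1, p2, k3] as OpenCV has them; the pictures are not rectified), "cam_to_world" (4x4, takes a point from camera to world coordinates). Camera axes: x right, y down, z forward; pixel columns grow to the right and rows downward; lengths in mm; the calibration is good to about 2 mm. A picture is of the moment at which its call begins. There is no depth.
- finish_job(): hands the job in, once; it reports no verdict.
Trained networks look in the newest picture that a camera, given by its name, has taken for a name from the list of things; names that differ only in an ending like _2 or _b are one class to them, and where a whole thing is asked for, a point or a joint stands for the part that bears it (a point fixed in the world has none). Each returns a list of dicts, best first, with "score" (0 to 1); they miss things now and then, are a little off and sometimes report something else, mostly with a low value. They report only what shows in the picture. A call takes as long as a camera call.
- boxes_of(name, camera): "extent" ([left, top, right, bottom] in pixels, round what is visible of it).
- tip_of(name, camera): "uv" ([column, row] in pixels: a listed point, or the origin of a listed thing).
The state is a dict: "clock": time; "q": joint angles; "joint_vel": joint speeds; "tau": joint torques, N m; "eef_pos": TCP position; "eef_rot": TCP orientation; "wrist_force": force on the tool from outside, world axes, zero at the start; "wrist_torque": the same for the moment, N m; "grip_width": finger opening in mm.
Only numpy, scipy, OpenCV 4.12 (cv2) and the standard library are available. Lean on these libraries where they do the work, as an engineer would, in place of code of your own. Each camera call takes 0.05 s, during which the arm holds its last target. There are 200 camera calls.

TASK

The locker job is done: put the four left-over fittings on the bench (star knob, coupling nut, padlock and cleat) back into the organiser, each into the cup that holds others of its kind. Set each one down the way up it is now, flat on the empty floor at the near end of its cup and not on top of the stock, so that the lid will shut. Leave the tape measure and the sanding block where they lie.

Things in the scene. Friction and masses are not known exactly. Their poses are not given: they have to be found in the camera images.
- knob: loose black plastic five-lobed star knob standing on its boss: head 36 mm across and 16 mm thick on a boss 24 mm across and 12 mm high, 28 mm high in all, brass disc on top. Origin: centre of its underside, z up. About 30 g. Grip it anywhere across the 36 mm head
- nut: loose long steel coupling nut (hexagon) standing on end: 24 mm across flats, 27.7 mm across corners, 36 mm high, dark bore on top. Origin: centre of its underside, z up; its y axis is square to a pair of flats (also every 60 degrees). About 85 g
- lock: loose brass padlock lying flat: body 32 (x) x 36 (y) x 16 mm high, bright U-shaped shackle reaching out to x = +44 mm. Origin: centre of the underside of the brass body (not of the shackle), z up. About 110 g. Grip it across y on the body
- cleat: loose white nylon horn cleat standing on its foot: 53 mm long along x over the horns, 16 mm wide (y), 27.5 mm high. Origin: centre of its underside, z up. About 20 g. Grip it across y
- cup_knob: one of four like blue open cups in the front row of a black organiser, the one with the black star knobs; 126 (x) x 112 (y) x 45 mm high, walls and floor 3 mm, fixed. Origin: centre of its underside, 3 mm above the bench; +x points away from the robot. Fixed stock, up to 28 mm above the floor, fills x = +20 to +60 mm; the near floor, x = -60 to +18 mm, y -53 to +53 mm, is empty
- cup_nut: one of four like blue open cups in the front row of a black organiser, the one with the steel coupling nuts; 126 (x) x 112 (y) x 45 mm high, walls and floor 3 mm, fixed. Origin: centre of its underside, 3 mm above the bench; +x points away from the robot. Fixed stock, up to 36 mm above the floor, fills x = +20 to +60 mm; the near floor, x = -60 to +18 mm, y -53 to +53 mm, is empty
- cup_lock: one of four like blue open cups in the front row of a black organiser, the one with the brass padlocks; 126 (x) x 112 (y) x 45 mm high, walls and floor 3 mm, fixed. Origin: centre of its underside, 3 mm above the bench; +x points away from the robot. Fixed stock, up to 26 mm above the floor, fills x = +20 to +60 mm; the near floor, x = -60 to +18 mm, y -53 to +53 mm, is empty
- cup_cleat: one of four like blue open cups in the front row of a black organiser, the one with the white cleats; 126 (x) x 112 (y) x 45 mm high, walls and floor 3 mm, fixed. Origin: centre of its underside, 3 mm above the bench; +x points away from the robot. Fixed stock, up to 27 mm above the floor, fills x = +20 to +60 mm; the near floor, x = -60 to +18 mm, y -53 to +53 mm, is empty
- tape: yellow and black tape measure lying flat among the fittings, 72 (x) x 66 (y) x 36 mm high with a small steel hook, loose, 0.3 kg; to be left alone. Origin: centre of its underside
- block: hand sanding block, brown wood on a cork sole, 90 (x) x 50 (y) x 35 mm high, loose, 0.2 kg; to be left alone. Origin: centre of its underside. Nothing on the bench between the fittings and the cups, nor the organiser itself, is higher than 50 mm

How it is judged:
By the outcome, as a careful person would: the job done as asked, in the order asked, and still so for the second after the job is handed in, with the robot touching nothing.
It also fails if it takes over 104 s, if anything falls off the work surface, if the arm or the gripper's body presses on something with over 40 N, if the wrist force passes 120 N, or if a joint passes its speed limit or range.

## Working session

There is one attempt and no reset: what is moved stays moved. The work goes in short steps, Python scripts to look and compute and a tool call to move; the robot and the scene stay as the last step left them, time stands still between calls to the robot, and variables do not carry over. Pictures are saved under pics/ and viewed, about 12 in all and at most 16, crops included, and the job is handed in when it is done.

Besides the shell and the picture viewer there is one more tool, called by a JSON object that holds its "api" and its "payload", one argument or row to a line. jog_arm: Moves the arm, as the interface text tells. Its arguments: {"type":"object","properties":{"plan":{"type":"array","items":{"type":"number"}}},"required":["plan"]}

```bash
ls; mkdir -p pics; cat > h.py <<'E'
from station import *
import numpy as np, cv2
from scipy.spatial.transform import Rotation as R
def ray(s,uv):
    K=np.array([[s["fx"],0,s["cx"]],[0,s["fy"],s["cy"]],[0,0,1.]])
    p=cv2.undistortPoints(np.array([[uv]],float),K,np.array(s["dist"],float))[0,0]
    T=np.array(s["cam_to_world"]); return T[:3,3],T[:3,:3]@np.r_[p,1]
def at(s,uv,z):
    o,d=ray(s,uv); return (o+d*(z-o[2])/d[2])[:2]
def proj(s,P):
    K=np.array([[s["fx"],0,s["cx"]],[0,s["fy"],s["cy"]],[0,0,1.]])
    T=np.linalg.inv(np.array(s["cam_to_world"]))
    return cv2.projectPoints(np.array(P,float).reshape(-1,1,3),cv2.Rodrigues(T[:3,:3])[0],T[:3,3],K,np.array(s["dist"],float))[0][:,0]
E
python3 - <<'E'
from h import *
print(sense())
for c in ("top","scene"):
    s=snapshot(c); cv2.imwrite(f"pics/{c}0.png",s["img"][:,:,::-1])
    print(c,np.round(s["cam_to_world"],3).tolist(),s["fx"])
    for n in "knob nut lock cleat cup_knob cup_nut cup_lock cup_cleat tape block".split():
        z=3 if n.startswith("cup") else 0
        for d in tip_of(n,c)[:3]: print(n,round(d["score"],2),np.round(d["uv"]),np.round(at(s,d["uv"],z)))
        for d in boxes_of(n,c)[:2]: print("   box",round(d["score"],2),np.round(d["extent"]))
E
```

```text
pics
{'clock': 0.0, 'q': array([ 1.1898177 ,  0.33390247,  0.03984411,  1.46628006, -0.01339248,
        1.34334137, -0.0585312 ]), 'joint_vel': array([-2.40367176e-03,  1.70767792e-03, -2.24614569e-04, -7.53245385e-04,
       -6.11947402e-05,  1.69269090e-03, -4.42637458e-04]), 'tau': array([-8.67663894e-04, -6.58544827e+01,  1.36455998e+00, -4.05561519e+01,
        1.66425220e-02,  1.25179288e-02,  1.82251210e-05]), 'eef_pos': array([ 180.59596723, -623.912352  ,  230.42203105]), 'eef_rot': array([ 0.42516101,  0.56574651, -0.42451714,  0.56476029]), 'wrist_force': array([ 0.00711761, -0.33435343,  0.15349282]), 'wrist_torque': array([ 3.01952985e-02,  1.19415547e-02, -4.14786311e-05]), 'grip_width': 85.31050526740965}
top [[-0.043, -0.977, 0.21, 377.609], [-0.999, 0.043, -0.003, 7.613], [-0.006, -0.21, -0.978, 932.087], [0.0, 0.0, 0.0, 1.0]] 441.44725975931607
knob 0.71 [174. 325.] [409. 336.]
knob 0.55 [439. 299.] [ 439. -220.]
knob 0.54 [229. 317.] [422. 221.]
   box 0.64 [433. 294. 445. 305.]
nut 0.51 [303. 293.] [464.  65.]
   box 0.44 [297. 285. 312. 298.]
lock 0.54 [369. 303
[... 1013 characters left out ...]
  box 0.53 [268. 167. 284. 185.]
nut 0.5 [364. 245.] [460.  54.]
   box 0.64 [363. 230. 376. 254.]
lock 0.58 [322. 212.] [445. -71.]
   box 0.59 [310. 196. 333. 221.]
cleat 0.65 [440. 271.] [418. 209.]
   box 0.51 [430. 263. 456. 278.]
cup_knob 0.61 [260. 277.] [660. -47.]
cup_nut 0.73 [303. 312.] [669.  70.]
cup_nut 0.67 [441. 276.] [430. 218.]
   box 0.96 [259. 266. 351. 341.]
cup_lock 0.62 [348. 350.] [679. 184.]
   box 0.71 [302. 302. 395. 382.]
cup_cleat 0.91 [223. 248.] [ 655. -156.]
   box 0.62 [179. 205. 265. 267.]
tape 0.75 [496. 304.] [416. 333.]
   box 0.83 [467. 278. 528. 319.]
   box 0.59 [429. 262. 456. 280.]
block 0.85 [235. 155.] [ 432. -350.]
   box 0.6 [209. 135. 256. 170.]
```

```bash
python3 - <<'E'
import cv2
a=cv2.imread("pics/top0.png")
c=cv2.resize(a[150:350,140:530],None,fx=2.05,fy=2.05,interpolation=cv2.INTER_CUBIC);cv2.imwrite("pics/t1.png",c[:,:800])
L=[cv2.resize(a[y-20:y+20,x-25:x+25],(400,300),interpolation=cv2.INTER_CUBIC) for x,y in ((439,299),(304,292),(372,302),(230,316))]
cv2.imwrite("pics/t2.png",cv2.vconcat([cv2.hconcat(L[:2]),cv2.hconcat(L[2:])]))
b=cv2.imread("pics/scene0.png")
L=[cv2.resize(b[y-24:y+24,x-32:x+32],(400,300),interpolation=cv2.INTER_CUBIC) for x,y in ((276,177),(368,242),(322,210),(442,271))]
cv2.imwrite("pics/s2.png",cv2.vconcat([cv2.hconcat(L[:2]),cv2.hconcat(L[2:])]))
E
```

```text
(no output)
```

View pics/t1.png

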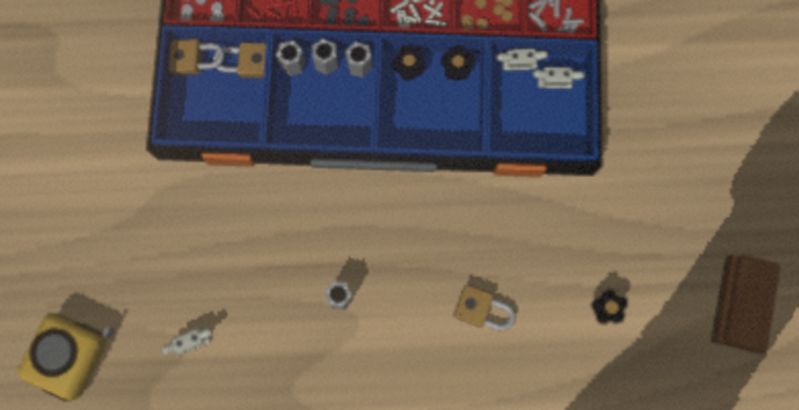

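View pics/t2.png

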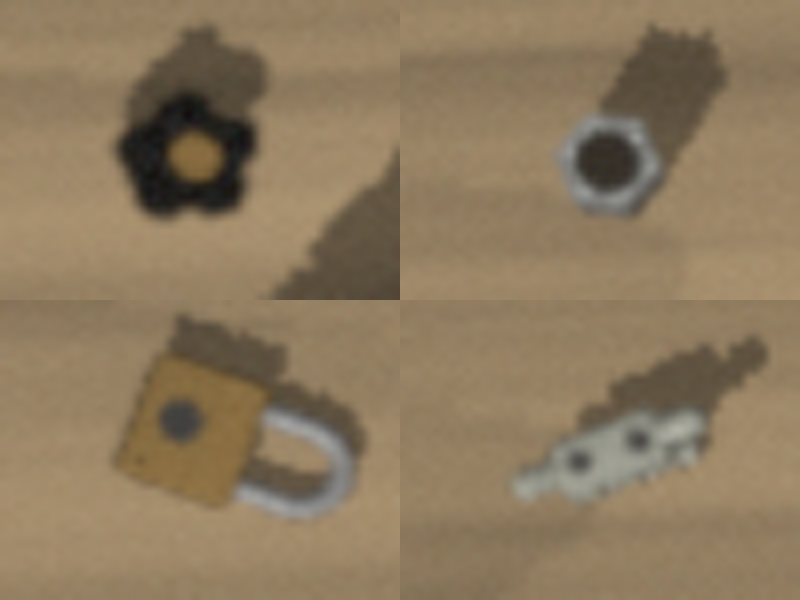

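View pics/s2.png

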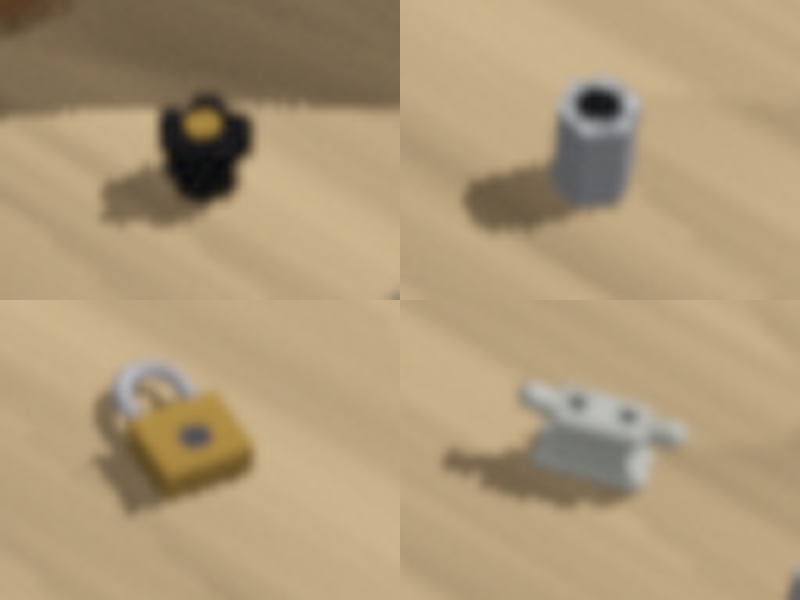

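```bash
cat >> h.py <<'E'
def tri(sa,ua,sb,ub):
    o1,d1=ray(sa,ua);o2,d2=ray(sb,ub)
    t=np.linalg.lstsq(np.c_[d1,-d2],o2-o1,rcond=None)[0]
    p,q=o1+t[0]*d1,o2+t[1]*d2
    return (p+q)/2,np.linalg.norm(p-q)
def go(x,y,z,jaw):
    """jaw: world yaw (deg, mod 180) of the opening direction"""
    s=sense(); M=R.from_quat(s["eef_rot"]).as_matrix(); p=s["eef_pos"]
    a0=np.degrees(np.arctan2(M[1,2],M[0,2]))
    d=(jaw-a0+90)%180-90; out=[]
    for dd in (d,d-180*np.sign(d)):
        th=np.radians(a0+dd); X=np.array([0,0,-1.]);Z=np.array([np.cos(th),np.sin(th),0]);Y=np.cross(Z,X)
        D=np.c_[X,Y,Z]; rv=R.from_matrix(M.T@D).as_rotvec(); sh=D.T@(np.array([x,y,z])-p)
        print("turn units",np.round(rv/.08,2),"then shift units",np.round(sh/40,2),"deg",round(dd))
    print("tcp",np.round(p,1),"jaw",round(a0,1),"q7",round(s["q"][6],2),"w",round(s["grip_width"],1),"t",round(s["clock"],1),"F",np.round(s["wrist_force"],1))
E
python3 - <<'E'
from h import *
T=snapshot("top");S=snapshot("scene")
def c(x0,y0,p): return (x0+p[0]/8,y0+p[1]/7.5)
for n,ua,ub,z in (("knob",(438.4,299.9),(276.5,173),28),("nut",(305,293.3),(368,234.3),36),("lock",(371.2,299.2),(320.2,208.1),16),("cleat",(231.2,316.2),(442.6,264.4),27.5)):
    p,e=tri(T,ua,S,ub); print(n,"tri",np.round(p,1),round(e,1),"top",np.round(at(T,ua,z),1),"scene",np.round(at(S,ub,z),1))
ang=lambda d:np.degrees(np.arctan2(d[1],d[0]))
def A(o,p,q,z): a,b=at(T,c(*o,p),z),at(T,c(*o,q),z); return round(ang(b-a),1),round(np.linalg.norm(b-a),1)
print("lock",A((347,282),(140,108.5),(247,150),16),A((347,282),(115,165),(165,52),16),A((347,282),(225,208),(270,92),16))
print("cleat",A((205,296),(115,190),(305,120),25),A((205,296),(180,161),(237,138),25))
print("nut",A((279,272),(158,158),(262,158),36))
g=lambda u:at(T,(140+u[0]/2.05,150+u[1]/2.05),48)
for u in ((165,35),(270,38),(383,40),(490,43),(597,42),(158,143),(265,148),(375,150),(485,152),(595,155)): print(u,np.round(g(u)))
go(438,-220,120,90)
E
```

```text
knob tri [ 435.9 -212.1   25.2] 0.6 top [ 435.8 -211.6] scene [ 438.  -209.5]
nut tri [460.2  59.6  35.9] 1.2 top [460.6  59.1] scene [460.   60.2]
lock tri [444.9 -76.6   9.5] 0.2 top [444.3 -75.9] scene [450.  -72.5]
cleat tri [421.1 211.7  25.3] 0.9 top [421.3 210.8] scene [422.6 212.8]
lock (np.float64(-115.1), np.float64(29.7)) (np.float64(-25.8), np.float64(33.8)) (np.float64(-23.7), np.float64(34.0))
cleat (np.float64(-70.9), np.float64(51.4)) (np.float64(-69.0), np.float64(15.6))
nut (np.float64(-92.5), np.float64(26.3))
(165, 35) [735. 230.]
(270, 38) [727. 121.]
(383, 40) [719.   4.]
(490, 43) [ 711. -107.]
(597, 42) [ 707. -217.]
(158, 143) [619. 236.]
(265, 148) [609. 128.]
(375, 150) [602.  17.]
(485, 152) [595. -94.]
(595, 155) [ 587. -204.]
turn units [ 3.52 -0.   -0.  ] then shift units [  2.78   6.43 -10.11] deg -16
turn units [-35.75   0.    -0.  ] then shift units [ 2.78 -6.43 10.11] deg 164
tcp [ 180.7 -624.3  231.3] jaw -73.9 q7 -0.06 w 85.0 t 2.2 F [0.2 0.9 0.5]
```

```bash
python3 - <<'E'
from h import *
T=snapshot("top");S=snapshot("scene")
a=np.radians(-4.3); ux=np.array([np.cos(a),np.sin(a)]);uy=np.array([-ux[1],ux[0]])
c0=np.array([667.,15]) # mid of the row
ims=[]
for s,(x,y,w,h) in ((T,(205,150,240,100)),(S,(170,190,240,200))):
    f=3.3 if s is T else 2; im=cv2.resize(s["img"][y:y+h,x:x+w,::-1],None,fx=f,fy=f,interpolation=cv2.INTER_CUBIC)
    for k in (-1.5,-.5,.5,1.5):
        c=c0+uy*112*k
        for z,hx,hy,col in ((48,63,56,(255,255,255)),(6,60,53,(0,255,255))):
            P=[[*(c+ux*i*hx+uy*j*hy),z] for i,j in ((1,1),(1,-1),(-1,-1),(-1,1))]
            cv2.polylines(im,[np.int32((proj(s,P)-(x,y)+.5)*f)],True,col,1)
    ims.append(im)
ims=[i for i in ims]
w=max(i.shape[1] for i in ims)
o=cv2.vconcat([cv2.copyMakeBorder(i,0,0,0,w-i.shape[1],0) for i in ims])
o=o if o.shape[0]<=600 else cv2.resize(o,None,fx=600/o.shape[0],fy=600/o.shape[0]); 
cv2.imwrite("pics/ov.png",ims[0]);cv2.imwrite("pics/ov2.png",ims[1]); print(ims[0].shape)
go(436,-210.5,100,86)
E
```

```text
(330, 792, 3)
turn units [ 4.39  0.   -0.  ] then shift units [  3.28   5.64 -10.77] deg -20
turn units [-34.88   0.     0.  ] then shift units [ 3.28 -5.64 10.77] deg 160
tcp [ 180.7 -624.4  231.3] jaw -73.9 q7 -0.06 w 85.5 t 2.3 F [ 0.3  0.5 -0.5]
```

View pics/ov.png

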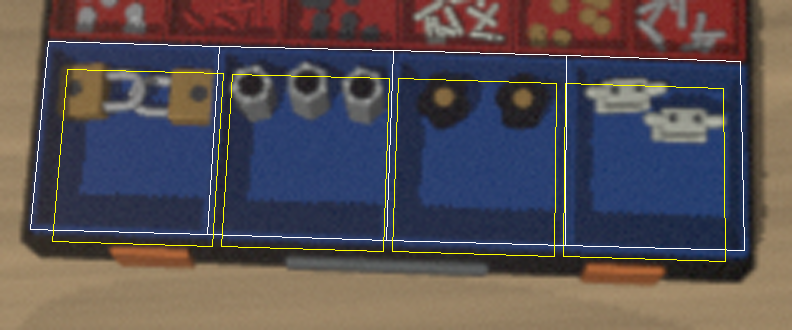

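View pics/ov2.png

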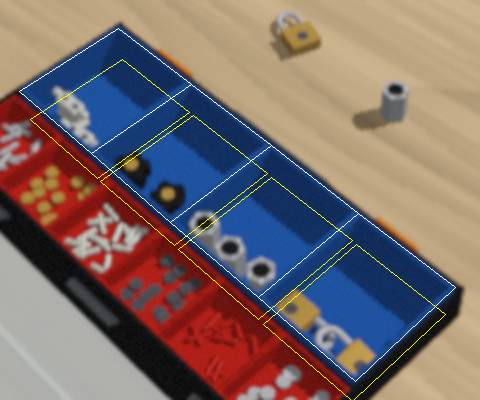

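{"api": "jog_arm", "payload": {
  "plan": [0.88,0,0,0.3,0,0,-1,0.88,0,0,0.3,0,0,-1,0.88,0,0,0.3,0,0,-1,0.88,0,0,0.3,0,0,-1,0.87,0,0,0.3,0,0,-1,0,0,0,0,0.5,-0.97,-1,0,0,0,0,0.5,-0.97,-1,0,0,0,0,0.5,-0.97,-1,0,0,0,0,0.5,-0.97,-1,0,0,0,0,0.5,-0.97,-1]
}}

```text
clock: 3.55
eef_pos: [294.7, -436.5, 171.5]
eef_rot: [-0.517, -0.482, 0.517, -0.483]
wrist_force: [0.5, 0.2, 0.6]
grip_width: 85.4
```

{"api": "jog_arm", "payload": {
  "plan": [0,0,0,0.2,0.52,-0.98,-0.4,0,0,0,0.2,0.52,-0.98,-0.4,0,0,0,0.2,0.52,-0.98,-0.4,0,0,0,0.2,0.52,-0.98,-0.4,0,0,0,0.2,0.52,-0.98,-0.4,0,0,0,0.2,0.5,-0.98,-0.4,0,0,0,0,0,0,-0.4,0,0,0,0,0,0,-0.4]
}}

```text
clock: 4.55
eef_pos: [433.8, -212.2, 123.4]
eef_rot: [-0.517, -0.482, 0.517, -0.482]
wrist_force: [-0.7, -0.5, -0.0]
grip_width: 59.9
```

```bash
python3 -c "
from h import *
go(436,-210.5,4,86)"
```

```text
turn units [0. 0. 0.] then shift units [ 2.99  0.05 -0.05] deg 0
turn units [-3.927e+01 -0.000e+00  1.000e-02] then shift units [ 2.99 -0.05  0.05] deg 180
tcp [ 433.8 -212.2  123.4] jaw -94.0 q7 -1.3 w 59.9 t 4.5 F [-0.7 -0.5 -0. ]
```

{"api": "jog_arm", "payload": {
  "plan": [0,0,0,0.8,0.05,-0.05,-0.4,0,0,0,0.8,0,0,-0.4,0,0,0,0.8,0,0,-0.4,0,0,0,0.58,0,0,-0.4,0,0,0,0,0,0,-0.4,0,0,0,0,0,0,1,0,0,0,0,0,0,1,0,0,0,0,0,0,1,0,0,0,0,0,0,1,0,0,0,0,0,0,1]
}}

```text
clock: 5.8
eef_pos: [436.9, -210.7, 5.6]
eef_rot: [0.517, 0.481, -0.517, 0.483]
wrist_force: [-1.6, -0.3, 7.3]
grip_width: 34.1
```

{"api": "jog_arm", "payload": {
  "plan": [0,0,0,-0.5,0,0,1,0,0,0,-1,0,0,1,0,0,0,-1,0,0,1,0,0,0,0,0,0,1]
}}

```text
clock: 6.3
eef_pos: [438.4, -210.9, 108.0]
eef_rot: [0.518, 0.48, -0.516, 0.485]
wrist_force: [0.6, -0.8, 0.2]
grip_width: 34.2
```

```bash
python3 -c "
from h import *
go(638.9,-39,104,86)
s=snapshot('scene');T=snapshot('top')
print([(boxes_of('knob','scene')[:2])])
u=proj(s,[[436,-210,70]])[0].astype(int);v=proj(T,[[436,-210,70]])[0].astype(int)
f=lambda i,u:cv2.resize(i['img'][u[1]-40:u[1]+40,u[0]-50:u[0]+50,::-1],(400,320))
cv2.imwrite('pics/k1.png',cv2.hconcat([f(s,u),f(T,v)]))"
```

```text
turn units [ 0.    0.03 -0.08] then shift units [ 0.1   4.7  -4.64] deg 0
turn units [-39.27   0.13   0.05] then shift units [ 0.1  -4.7   4.64] deg 180
tcp [ 438.4 -210.9  108. ] jaw -94.0 q7 -1.32 w 34.2 t 6.3 F [ 0.6 -0.8  0.2]
[[{'extent': [266.5, 133.7, 275.3, 150.2], 'score': 0.62}]]
```

View pics/k1.png

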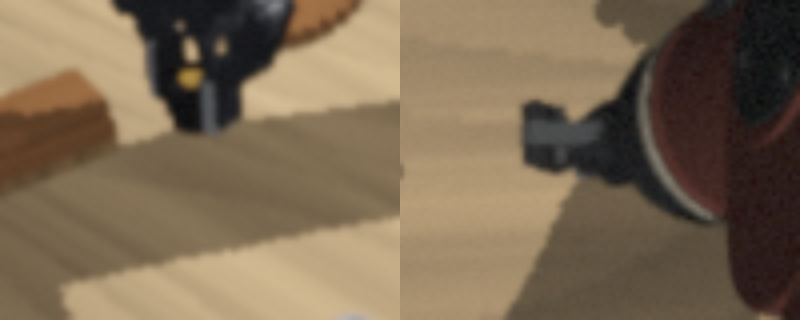

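{"api": "jog_arm", "payload": {
  "plan": [0,0,0,0,0.67,-0.66,1,0,0,0,0,0.67,-0.66,1,0,0,0,0,0.67,-0.66,1,0,0,0,0,0.67,-0.66,1,0,0,0,0,0.67,-0.66,1,0,0,0,0,0.67,-0.66,1,0,0,0,0,0.67,-0.66,1,0,0,0,0,0,0,1,0,0,0,0,0,0,1]
}}

```text
clock: 7.58
eef_pos: [635.1, -39.0, 102.7]
eef_rot: [-0.516, -0.483, 0.518, -0.482]
wrist_force: [0.5, 0.2, -0.6]
grip_width: 34.0
```

```bash
python3 -c "
from h import *
go(638.9,-39,12,86)"
```

```text
turn units [0.   0.   0.03] then shift units [ 2.27  0.1  -0.01] deg 0
turn units [-3.927e+01 -5.000e-02  1.000e-02] then shift units [ 2.27 -0.1   0.01] deg 180
tcp [635.1 -39.  102.7] jaw -94.0 q7 -1.78 w 34.0 t 7.6 F [ 0.5  0.2 -0.6]
```

{"api": "jog_arm", "payload": {
  "plan": [0,0,0.03,0.7,0.1,0,1,0,0,0,0.7,0,0,1,0,0,0,0.5,0,0,1,0,0,0,0.2,0,0,1,0,0,0,0.1,0,0,1,0,0,0,0,0,0,1,0,0,0,0,0,0,1]
}}

```text
clock: 8.45
eef_pos: [640.8, -38.8, 17.0]
eef_rot: [0.518, 0.481, -0.516, 0.483]
wrist_force: [0.1, -1.0, -0.4]
grip_width: 33.9
```

{"api": "jog_arm", "payload": {
  "plan": [0,0,0,0.07,0,0,1,0,0,0,0,0,0,1,0,0,0,0,0,0,1]
}}

```text
clock: 8.82
eef_pos: [640.2, -38.8, 13.4]
eef_rot: [0.518, 0.482, -0.516, 0.483]
wrist_force: [-0.6, -0.4, -0.4]
grip_width: 34.1
```

{"api": "jog_arm", "payload": {
  "plan": [0,0,0,0.04,0,0,1,0,0,0,0,0,0,1,0,0,0,0,0,0,1]
}}

```text
clock: 9.2
eef_pos: [640.3, -38.8, 11.8]
eef_rot: [0.518, 0.482, -0.516, 0.483]
wrist_force: [0.2, 0.5, 1.0]
grip_width: 34.1
```

{"api": "jog_arm", "payload": {
  "plan": [0,0,0,0.02,0,0,1,0,0,0,0,0,0,1,0,0,0,0,0,0,0.1,0,0,0,0,0,0,-0.3,0,0,0,0,0,0,-0.3,0,0,0,0,0,0,-0.3,0,0,0,-0.4,0,0,-0.3,0,0,0,-0.9,0,0,-0.3,0,0,0,-0.9,0,0,-0.3,0,0,0,0,0,0,-0.3]
}}

```text
clock: 10.45
eef_pos: [642.4, -38.6, 103.6]
eef_rot: [0.519, 0.48, -0.515, 0.485]
wrist_force: [0.3, -0.2, -0.2]
grip_width: 55.3
```

```bash
python3 -c "
from h import *
go(460.5,59.5,100,57.5)
go(460.5,59.5,100,117.5)
s=snapshot('scene');T=snapshot('top')
print(boxes_of('knob','scene')[:2])
u=proj(s,[[640,-39,20]])[0].astype(int);v=proj(T,[[640,-39,20]])[0].astype(int)
f=lambda i,u:cv2.resize(i['img'][u[1]-40:u[1]+40,u[0]-50:u[0]+50,::-1],(400,320))
cv2.imwrite('pics/k2.png',cv2.hconcat([f(s,u),f(T,v)]))"
```

```text
turn units [ 6.22 -0.03 -0.11] then shift units [ 0.09 -5.15  0.38] deg -29
turn units [-33.05   0.15  -0.04] then shift units [ 0.09  5.15 -0.38] deg 151
tcp [642.4 -38.6 103.6] jaw -94.0 q7 -1.78 w 55.3 t 10.4 F [ 0.3 -0.2 -0.2]
turn units [-6.87  0.03 -0.11] then shift units [ 0.09 -2.9  -4.28] deg 31
turn units [32.4  -0.15 -0.04] then shift units [0.09 2.9  4.28] deg -149
tcp [642.4 -38.6 103.6] jaw -94.0 q7 -1.78 w 55.3 t 10.4 F [ 0.3 -0.2 -0.2]
[{'extent': [261.3, 256.7, 277.2, 277.0], 'score': 0.69}]
```

View pics/k2.png

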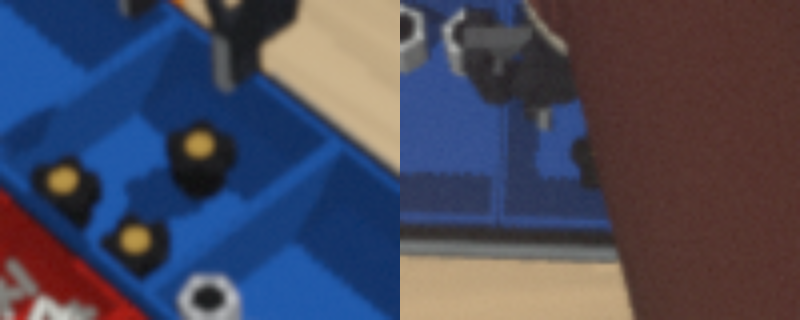

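{"api": "jog_arm", "payload": {
  "plan": [-0.98,0,-0.1,0,0,0,-0.3,-0.98,0,0,0,0,0,-0.3,-0.98,0,0,0,0,0,-0.3,-0.98,0,0,0,0,0,-0.3,-0.98,0,0,0,0,0,-0.3,-0.98,0,0,0,0,0,-0.3,-0.98,0,0,0,0,0,-0.3,0,0,0,0,-0.58,-0.86,-0.3,0,0,0,0,-0.58,-0.86,-0.3,0,0,0,0,-0.58,-0.86,-0.3]
}}

```text
clock: 11.85
eef_pos: [528.7, 21.2, 98.4]
eef_rot: [0.366, 0.607, -0.368, 0.602]
wrist_force: [-0.1, 0.2, -0.9]
grip_width: 55.7
```

{"api": "jog_arm", "payload": {
  "plan": [0,0,0,0,-0.58,-0.85,-0.3,0,0,0,0,-0.58,-0.85,-0.3,0,0,0,0,0,0,-0.3,0,0,0,0,0,0,-0.3]
}}

```text
clock: 12.35
eef_pos: [458.3, 59.2, 99.7]
eef_rot: [0.366, 0.606, -0.368, 0.603]
wrist_force: [0.0, 0.4, 1.0]
grip_width: 55.3
```

```bash
python3 -c "
from h import *
go(460.5,59.5,8,117.5)"
```

```text
turn units [-0.01 -0.03  0.07] then shift units [2.29 0.05 0.02] deg 0
turn units [39.26  0.1   0.05] then shift units [ 2.29 -0.05 -0.02] deg -180
tcp [458.3  59.2  99.7] jaw -62.5 q7 -1.38 w 55.3 t 12.3 F [0.  0.4 1. ]
```

{"api": "jog_arm", "payload": {
  "plan": [0,0,0.07,0.7,0.05,0.02,-0.3,0,0,0,0.7,0,0,-0.3,0,0,0,0.6,0,0,-0.3,0,0,0,0.25,0,0,-0.3,0,0,0,0,0,0,-0.3,0,0,0,0,0,0,1,0,0,0,0,0,0,1,0,0,0,0,0,0,1,0,0,0,0,0,0,1,0,0,0,0,0,0,1]
}}

```text
clock: 13.6
eef_pos: [460.9, 60.0, 11.1]
eef_rot: [0.368, 0.604, -0.366, 0.604]
wrist_force: [-0.7, -0.0, 6.4]
grip_width: 23.6
```

{"api": "jog_arm", "payload": {
  "plan": [0,0,0,-0.5,0,0,1,0,0,0,-1,0,0,1,0,0,0,-1,0,0,1,0,0,0,0,0,0,1,0,0,0,0,0,0,1]
}}

```text
clock: 14.22
eef_pos: [459.9, 59.5, 109.7]
eef_rot: [0.368, 0.605, -0.366, 0.604]
wrist_force: [-1.1, -0.4, -0.7]
grip_width: 23.1
```

```bash
python3 -c "
from h import *
go(647,72.6,108,117.5)
s=snapshot('scene');print(boxes_of('nut','scene')[:3],proj(s,[[460,60,100],[460,60,0]]))"
```

```text
turn units [-0.01 -0.03 -0.01] then shift units [0.04 4.3  1.87] deg 0
turn units [ 3.926e+01 -1.000e-02  4.000e-02] then shift units [ 0.04 -4.3  -1.87] deg -180
tcp [459.9  59.5 109.7] jaw -62.5 q7 -1.37 w 23.1 t 14.2 F [-1.1 -0.4 -0.7]
[{'extent': [368.7, 193.6, 378.3, 215.1], 'score': 0.67}] [[370.22403083 211.56230395]
 [366.71732905 246.25396112]]
```

{"api": "jog_arm", "payload": {
  "plan": [0,0,0,0,0.86,0.37,1,0,0,0,0,0.86,0.37,1,0,0,0,0,0.86,0.37,1,0,0,0,0,0.86,0.37,1,0,0,0,0,0.86,0.38,1,0,0,0,0,0,0,1,0,0,0,0,0,0,1]
}}

```text
clock: 15.2
eef_pos: [645.9, 73.3, 108.4]
eef_rot: [0.367, 0.606, -0.367, 0.603]
wrist_force: [0.1, 0.8, -1.5]
grip_width: 23.5
```

```bash
python3 -c "
from h import *
go(647,72.6,17,117.5)"
```

```text
turn units [-0.   -0.05  0.02] then shift units [2.28 0.02 0.03] deg 0
turn units [3.927e+01 3.000e-02 8.000e-02] then shift units [ 2.28 -0.02 -0.03] deg -180
tcp [645.9  73.3 108.4] jaw -62.5 q7 -1.46 w 23.5 t 15.2 F [ 0.1  0.8 -1.5]
```

{"api": "jog_arm", "payload": {
  "plan": [0,-0.05,0,0.7,0.02,0.03,1,0,0,0,0.7,0,0,1,0,0,0,0.5,0,0,1,0,0,0,0.24,0,0,1,0,0,0,0.06,0,0,1,0,0,0,0,0,0,1,0,0,0,0,0,0,1]
}}

```text
clock: 16.08
eef_pos: [649.0, 72.5, 22.8]
eef_rot: [0.367, 0.603, -0.367, 0.605]
wrist_force: [0.2, 0.2, -0.5]
grip_width: 23.4
```

{"api": "jog_arm", "payload": {
  "plan": [0,0,0,0.06,0,0,1,0,0,0,0,0,0,1,0,0,0,0,0,0,1]
}}

```text
clock: 16.45
eef_pos: [648.4, 72.4, 19.5]
eef_rot: [0.367, 0.604, -0.367, 0.605]
wrist_force: [-0.4, -0.3, -0.8]
grip_width: 23.4
```

{"api": "jog_arm", "payload": {
  "plan": [0,0,0,0.05,0,0,1,0,0,0,0,0,0,1,0,0,0,0,0,0,1]
}}

```text
clock: 16.82
eef_pos: [648.3, 72.4, 17.4]
eef_rot: [0.367, 0.604, -0.367, 0.605]
wrist_force: [0.8, -0.6, -1.4]
grip_width: 23.2
```

{"api": "jog_arm", "payload": {
  "plan": [0,0,0,0.03,0,0,1,0,0,0,0,0,0,1,0,0,0,0,0,0,1]
}}

```text
clock: 17.2
eef_pos: [648.5, 72.4, 17.2]
eef_rot: [0.367, 0.604, -0.367, 0.605]
wrist_force: [-2.0, -0.2, 8.2]
grip_width: 23.5
```

Contact at z 17.2. Release gently and rise.

{"api": "jog_arm", "payload": {
  "plan": [0,0,0,0,0,0,0.3,0,0,0,0,0,0,0.1,0,0,0,0,0,0,0,0,0,0,0,0,0,0,0,0,0,0,0,0,0,0,0,0,-0.3,0,0,0,0,0,0,-0.9,0,0,0,0,0,0,-0.9,0,0,-0.3,0,0,0,-0.2,0,0,-0.4,0,0,0,0,0,0,-0.4]
}}

```text
clock: 18.45
eef_pos: [648.6, 72.4, 109.1]
eef_rot: [0.367, 0.603, -0.367, 0.605]
wrist_force: [-0.2, -1.3, -0.2]
grip_width: 59.8
```

```bash
python3 -c "
from h import *
go(444.5,-76.3,100,65)
s=snapshot('scene');T=snapshot('top')
print(boxes_of('nut','scene')[:2])
u=proj(s,[[648,72,20]])[0].astype(int)
f=lambda i,u:cv2.resize(i['img'][u[1]-40:u[1]+40,u[0]-50:u[0]+50,::-1],(400,320))
v=proj(T,[[445,-76,10]])[0].astype(int)
g=cv2.resize(T['img'][v[1]-20:v[1]+20,v[0]-25:v[0]+25,::-1],(400,320))
cv2.imwrite('pics/n2.png',cv2.hconcat([f(s,u),g]))"
```

```text
turn units [ 1.145e+01  1.000e-02 -3.000e-02] then shift units [ 0.23 -3.05  5.53] deg -52
turn units [-2.782e+01  4.000e-02  2.000e-02] then shift units [ 0.23  3.05 -5.53] deg 128
tcp [648.6  72.4 109.1] jaw -62.5 q7 -1.46 w 59.8 t 18.4 F [-0.2 -1.3 -0.2]
[]
```

View pics/n2.png

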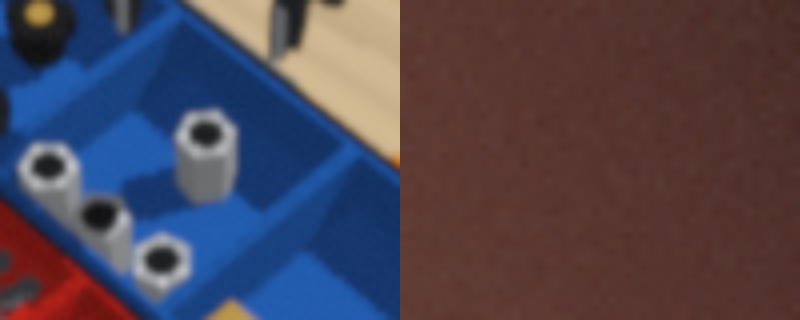

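```bash
python3 -c "
from h import *
go(446,-75,90,-25)"
```

```text
turn units [-8.19  0.    0.02] then shift units [ 0.43 -5.46 -3.01] deg 38
turn units [ 3.108e+01  2.000e-02 -0.000e+00] then shift units [0.43 5.46 3.01] deg -142
tcp [647.5  72.2 107. ] jaw -62.5 q7 -1.46 w 60.0 t 18.6 F [0.1 0.2 0.1]
```

{"api": "jog_arm", "payload": {
  "plan": [-0.91,0,0,0,0,0,-0.4,-0.91,0,0,0,0,0,-0.4,-0.91,0,0,0,0,0,-0.4,-0.91,0,0,0,0,0,-0.4,-0.91,0,0,0,0,0,-0.4,-0.91,0,0,0,0,0,-0.4,-0.91,0,0,0,0,0,-0.4,-0.91,0,0,0,0,0,-0.4,-0.91,0,0,0,0,0,-0.4,0,0,0,0,-0.91,-0.5,-0.4]
}}

```text
clock: 19.85
eef_pos: [614.8, 49.9, 106.9]
eef_rot: [0.152, 0.691, -0.151, 0.691]
wrist_force: [0.3, -1.4, 0.5]
grip_width: 59.6
```

{"api": "jog_arm", "payload": {
  "plan": [0,0,0,0,-0.91,-0.5,-0.4,0,0,0,0,-0.91,-0.5,-0.4,0,0,0,0,-0.91,-0.5,-0.4,0,0,0,0,-0.91,-0.5,-0.4,0,0,0,0,-0.91,-0.5,-0.4,0,0,0,0.2,0,0,-0.4,0,0,0,0,0,0,-0.4,0,0,0,0,0,0,-0.4]
}}

```text
clock: 20.85
eef_pos: [447.8, -73.9, 100.0]
eef_rot: [0.153, 0.69, -0.152, 0.691]
wrist_force: [0.4, -0.0, -0.1]
grip_width: 59.7
```

```bash
python3 -c "
from h import *
go(446,-75,3.5,-25)
s=snapshot('scene');u=proj(s,[[446,-75,20]])[0].astype(int)
cv2.imwrite('pics/l1.png',cv2.resize(s['img'][u[1]-45:u[1]+25,u[0]-45:u[0]+45,::-1],(720,560),interpolation=cv2.INTER_CUBIC))"
```

```text
turn units [ 0.02  0.01 -0.01] then shift units [ 2.41 -0.04 -0.03] deg 0
turn units [-3.925e+01  1.000e-02  2.000e-02] then shift units [2.41 0.04 0.03] deg 180
tcp [447.8 -73.9 100. ] jaw -24.9 q7 -0.43 w 59.7 t 20.9 F [ 0.4 -0.  -0.1]
```

View pics/l1.png

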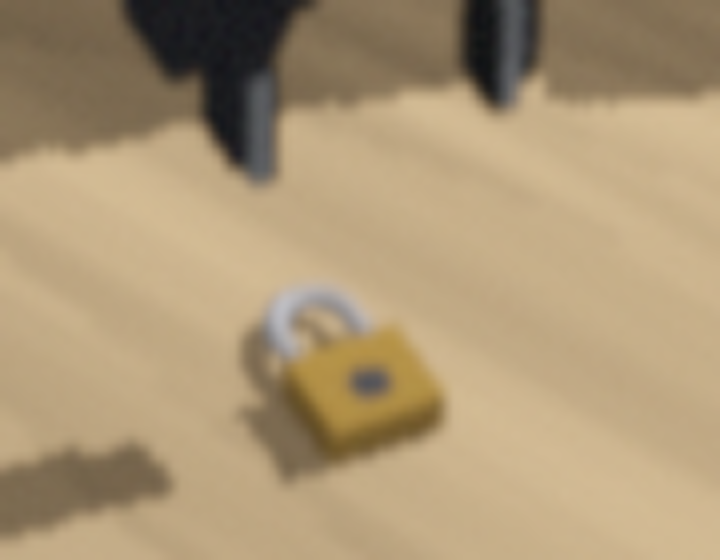

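{"api": "jog_arm", "payload": {
  "plan": [0,0,0,0.8,-0.04,-0.03,-0.4,0,0,0,0.7,0,0,-0.4,0,0,0,0.6,0,0,-0.4,0,0,0,0.25,0,0,-0.4,0,0,0,0,0,0,-0.4,0,0,0,0,0,0,-0.4,0,0,0,0,0,0,-0.4]
}}

```text
clock: 21.78
eef_pos: [446.2, -76.0, 7.0]
eef_rot: [0.153, 0.689, -0.153, 0.691]
wrist_force: [-0.4, 0.6, -0.2]
grip_width: 60.2
```

{"api": "jog_arm", "payload": {
  "plan": [0,0,0,0.07,0,0,-0.4,0,0,0,0,0,0,-0.4,0,0,0,0,0,0,0,0,0,0,0,0,0,1,0,0,0,0,0,0,1,0,0,0,0,0,0,1,0,0,0,0,0,0,1,0,0,0,0,0,0,1]
}}

```text
clock: 22.78
eef_pos: [445.8, -75.9, 3.7]
eef_rot: [0.153, 0.69, -0.153, 0.691]
wrist_force: [-1.2, 1.0, 4.8]
grip_width: 34.4
```

{"api": "jog_arm", "payload": {
  "plan": [0,0,0,-0.5,0,0,1,0,0,0,-1,0,0,1,0,0,0,-1,0,0,1,0,0,0,0,0,0,1,0,0,0,0,0,0,1]
}}

```text
clock: 23.4
eef_pos: [445.0, -75.9, 102.7]
eef_rot: [0.153, 0.69, -0.153, 0.691]
wrist_force: [-0.5, -0.2, -2.1]
grip_width: 34.4
```

```bash
python3 -c "
from h import *
go(671.6,183.1,104,86)
s=snapshot('scene');u=proj(s,[[446,-75,90]])[0].astype(int)
cv2.imwrite('pics/l2.png',cv2.resize(s['img'][u[1]-35:u[1]+35,u[0]-45:u[0]+45,::-1],(540,420),interpolation=cv2.INTER_CUBIC))"
```

```text
turn units [15.05  0.02  0.  ] then shift units [-0.03  5.2  -6.85] deg -69
turn units [-2.422e+01 -0.000e+00  2.000e-02] then shift units [-0.03 -5.2   6.85] deg 111
tcp [445.  -75.9 102.7] jaw -25.0 q7 -0.42 w 34.4 t 23.4 F [-0.5 -0.2 -2.1]
```

View pics/l2.png

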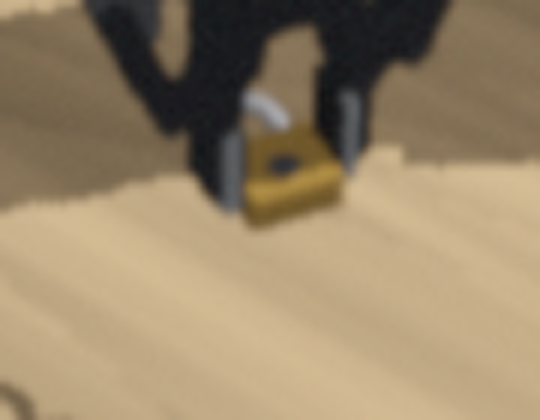

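{"api": "jog_arm", "payload": {
  "plan": [0.94,0,0,0,0,0,1,0.94,0,0,0,0,0,1,0.94,0,0,0,0,0,1,0.94,0,0,0,0,0,1,0.94,0,0,0,0,0,1,0.94,0,0,0,0,0,1,0.94,0,0,0,0,0,1,0.94,0,0,0,0,0,1,0.94,0,0,0,0,0,1,0.94,0,0,0,0,0,1]
}}

```text
clock: 24.7
eef_pos: [444.5, -75.5, 101.9]
eef_rot: [0.396, 0.586, -0.397, 0.585]
wrist_force: [-0.5, 0.0, 0.1]
grip_width: 34.4
```

{"api": "jog_arm", "payload": {
  "plan": [0.94,0,0,0,0,0,1,0.94,0,0,0,0,0,1,0.94,0,0,0,0,0,1,0.94,0,0,0,0,0,1,0.94,0,0,0,0,0,1,0.94,0,0,0,0,0,1,0,0,0,0,0.6,-0.8,1,0,0,0,0,0.6,-0.8,1,0,0,0,0,0.6,-0.8,1,0,0,0,0,0.6,-0.8,1]
}}

```text
clock: 25.95
eef_pos: [549.9, 46.3, 101.6]
eef_rot: [-0.516, -0.483, 0.517, -0.482]
wrist_force: [1.0, -0.9, -1.2]
grip_width: 34.5
```

```bash
python3 -c "
from h import *
go(668.6,183.3,104,86)"
```

```text
turn units [0.01 0.01 0.02] then shift units [-0.06  2.72 -3.62] deg 0
turn units [-3.926e+01 -3.000e-02  1.000e-02] then shift units [-0.06 -2.72  3.62] deg 180
tcp [549.9  46.3 101.6] jaw -93.9 q7 -1.99 w 34.5 t 25.9 F [ 1.  -0.9 -1.2]
```

{"api": "jog_arm", "payload": {
  "plan": [0,0,0,0,0.54,-0.72,1,0,0,0,0,0.54,-0.72,1,0,0,0,0,0.54,-0.72,1,0,0,0,0,0.54,-0.72,1,0,0,0,0,0.54,-0.72,1,0,0,0,0,0,0,1,0,0,0,0,0,0,1]
}}

```text
clock: 26.82
eef_pos: [666.7, 181.2, 101.5]
eef_rot: [-0.516, -0.483, 0.518, -0.483]
wrist_force: [0.8, -0.0, -1.0]
grip_width: 34.7
```

```bash
python3 -c "
from h import *
go(668.6,183.3,10,86)
s=snapshot('scene');u=proj(s,[[668,183,60]])[0].astype(int)
cv2.imwrite('pics/l3.png',cv2.resize(s['img'][u[1]-65:u[1]+55,u[0]-80:u[0]+80,::-1],(800,600),interpolation=cv2.INTER_CUBIC))"
```

```text
turn units [0.02 0.02 0.02] then shift units [ 2.29  0.04 -0.06] deg 0
turn units [-3.925e+01 -3.000e-02  4.000e-02] then shift units [ 2.29 -0.04  0.06] deg 180
tcp [666.7 181.2 101.5] jaw -93.9 q7 -2.22 w 34.7 t 26.8 F [ 0.8 -0.  -1. ]
```

View pics/l3.png

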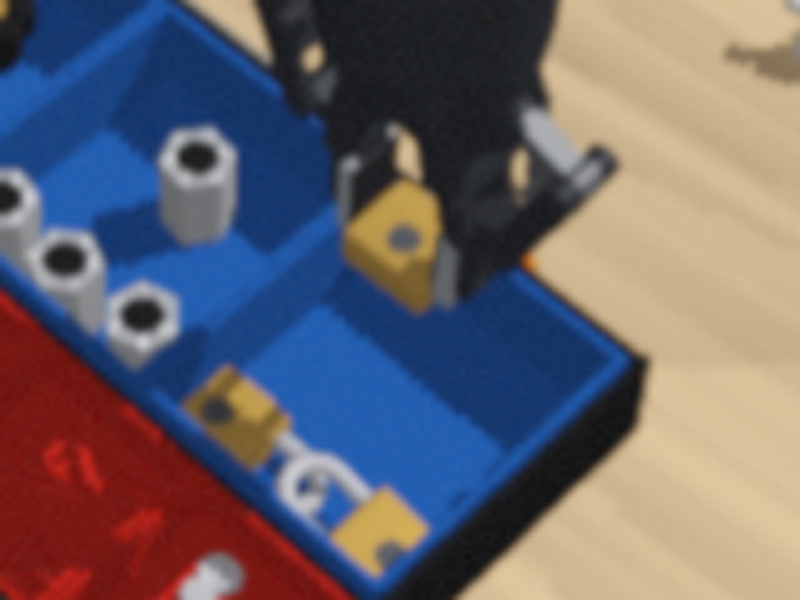

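{"api": "jog_arm", "payload": {
  "plan": [0,0,0.02,0.7,0.04,-0.06,1,0,0,0,0.7,0,0,1,0,0,0,0.5,0,0,1,0,0,0,0.22,0,0,1,0,0,0,0.04,0,0,1,0,0,0,0,0,0,1,0,0,0,0,0,0,1]
}}

```text
clock: 27.75
eef_pos: [670.2, 184.0, 18.0]
eef_rot: [0.518, 0.481, -0.516, 0.484]
wrist_force: [0.2, 0.3, -1.1]
grip_width: 34.1
```

{"api": "jog_arm", "payload": {
  "plan": [0,0,0,0.05,0,0,1,0,0,0,0,0,0,1,0,0,0,0,0,0,1]
}}

```text
clock: 28.12
eef_pos: [669.6, 183.8, 15.0]
eef_rot: [0.517, 0.482, -0.516, 0.483]
wrist_force: [0.5, 0.3, -0.6]
grip_width: 34.4
```

{"api": "jog_arm", "payload": {
  "plan": [0,0,0,0.08,0,0,1,0,0,0,0,0,0,1,0,0,0,0,0,0,1]
}}

```text
clock: 28.5
eef_pos: [669.6, 183.8, 11.7]
eef_rot: [0.517, 0.482, -0.516, 0.483]
wrist_force: [-0.0, -0.4, -0.6]
grip_width: 34.2
```

{"api": "jog_arm", "payload": {
  "plan": [0,0,0,0.05,0,0,1,0,0,0,0,0,0,1,0,0,0,0,0,0,1]
}}

```text
clock: 28.88
eef_pos: [669.8, 183.9, 9.9]
eef_rot: [0.517, 0.482, -0.516, 0.484]
wrist_force: [0.2, -0.7, 0.1]
grip_width: 34.3
```

{"api": "jog_arm", "payload": {
  "plan": [0,0,0,0.03,0,0,1,0,0,0,0,0,0,1,0,0,0,0,0,0,1]
}}

```text
clock: 29.25
eef_pos: [669.8, 183.9, 9.8]
eef_rot: [0.517, 0.481, -0.516, 0.484]
wrist_force: [-4.0, -1.3, 9.7]
grip_width: 34.2
```

{"api": "jog_arm", "payload": {
  "plan": [0,0,0,0,0,0,0.2,0,0,0,0,0,0,0,0,0,0,0,0,0,-0.2,0,0,0,0,0,0,-0.2,0,0,0,0,0,0,-0.2,0,0,0,-0.3,0,0,-0.2,0,0,0,-0.9,0,0,-0.2,0,0,0,-0.9,0,0,-0.2,0,0,0,-0.2,0,0,-0.2,0,0,0,0,0,0,-0.2]
}}

```text
clock: 30.5
eef_pos: [669.7, 184.0, 101.4]
eef_rot: [0.518, 0.481, -0.516, 0.484]
wrist_force: [-0.4, 0.2, 0.2]
grip_width: 51.2
```

```bash
python3 -c "
from h import *
go(421.5,211.7,100,20)
s=snapshot('scene');u=proj(s,[[668,183,60]])[0].astype(int);print(boxes_of('lock','scene')[:3])
cv2.imwrite('pics/l4.png',cv2.resize(s['img'][u[1]-65:u[1]+55,u[0]-80:u[0]+80,::-1],(800,600),interpolation=cv2.INTER_CUBIC))"
```

```text
turn units [14.41 -0.02 -0.05] then shift units [ 0.04 -2.77  5.59] deg -66
turn units [-24.86   0.06  -0.03] then shift units [ 0.04  2.77 -5.59] deg 114
tcp [669.7 184.  101.4] jaw -93.9 q7 -2.22 w 51.2 t 30.5 F [-0.4  0.2  0.2]
[{'extent': [341.1, 327.0, 372.2, 357.0], 'score': 0.97}]
```

View pics/l4.png

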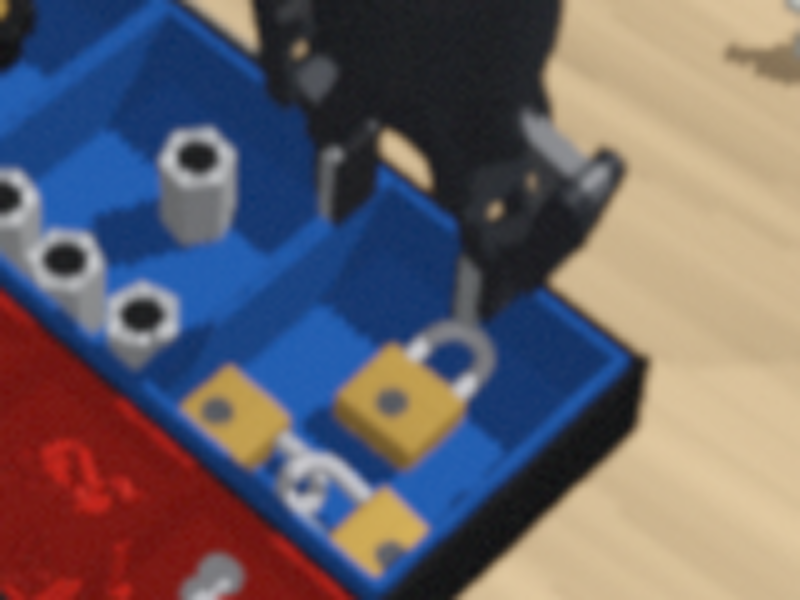

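{"api": "jog_arm", "payload": {
  "plan": [-0.96,0,0,0,0,0,-0.2,-0.96,0,0,0,0,0,-0.2,-0.96,0,0,0,0,0,-0.2,-0.96,0,0,0,0,0,-0.2,-0.96,0,0,0,0,0,-0.2,-0.96,0,0,0,0,0,-0.2,-0.96,0,0,0,0,0,-0.2,-0.96,0,0,0,0,0,-0.2,-0.96,0,0,0,0,0,-0.2,-0.96,0,0,0,0,0,-0.2]
}}

```text
clock: 31.85
eef_pos: [668.7, 183.7, 99.0]
eef_rot: [0.297, 0.641, -0.298, 0.642]
wrist_force: [-0.5, 0.5, 1.1]
grip_width: 51.2
```

{"api": "jog_arm", "payload": {
  "plan": [-0.96,0,0,0,0,0,-0.2,-0.96,0,0,0,0,0,-0.2,-0.96,0,0,0,0,0,-0.2,-0.96,0,0,0,0,0,-0.2,-0.96,0,0,0,0,0,-0.2,-0.96,0,0,0,0,0,-0.2,-0.96,0,0,0,0,0,-0.2,-0.96,0,0,0,0,0,-0.2,-0.96,0,0,0,0,0,-0.2,-0.96,0,0,0,0,0,-0.2]
}}

```text
clock: 33.1
eef_pos: [668.7, 183.7, 99.0]
eef_rot: [0.035, 0.706, -0.036, 0.706]
wrist_force: [-0.4, -0.6, -0.7]
grip_width: 51.3
```

{"api": "jog_arm", "payload": {
  "plan": [-0.96,0,0,0,0,0,-0.2,-0.96,0,0,0,0,0,-0.2,-0.96,0,0,0,0,0,-0.2,-0.96,0,0,0,0,0,-0.2,-0.96,0,0,0,0,0,-0.2,-0.9,0,0,0,0,0,-0.2,0,0,0,0,0.4,-0.8,-0.2,0,0,0,0,0.4,-0.8,-0.2,0,0,0,0,0.4,-0.8,-0.2,0,0,0,0,0.4,-0.8,-0.2]
}}

```text
clock: 34.35
eef_pos: [525.3, 199.6, 99.0]
eef_rot: [-0.124, 0.696, 0.124, 0.696]
wrist_force: [-0.3, 0.5, 0.5]
grip_width: 51.4
```

{"api": "jog_arm", "payload": {
  "plan": [0,0,0,0,0.4,-0.8,-0.2,0,0,0,0,0.4,-0.8,-0.2,0,0,0,0,0.37,-0.79,-0.2,0,0,0,0,0,0,-0.2,0,0,0,0,0,0,-0.2]
}}

```text
clock: 34.98
eef_pos: [421.7, 210.1, 99.6]
eef_rot: [-0.124, 0.695, 0.123, 0.697]
wrist_force: [-0.1, 0.2, 0.1]
grip_width: 51.0
```

```bash
python3 -c "
from h import *
go(421.5,211.7,5,20)
s=snapshot('scene');print(tip_of('cleat','scene')[:2],boxes_of('cleat','scene')[:2])"
```

```text
turn units [0.04 0.03 0.03] then shift units [2.37 0.04 0.01] deg 0
turn units [-39.23  -0.04   0.04] then shift units [ 2.37 -0.04 -0.01] deg 180
tcp [421.7 210.1  99.6] jaw 20.2 q7 -0.49 w 51.0 t 35.0 F [-0.1  0.2  0.1]
[{'uv': [442.8, 274.5], 'score': 0.49}] [{'extent': [429.8, 263.1, 455.4, 277.3], 'score': 0.58}]
```

{"api": "jog_arm", "payload": {
  "plan": [0,0,0,0.8,0.04,0,-0.2,0,0,0,0.7,0,0,-0.2,0,0,0,0.6,0,0,-0.2,0,0,0,0.27,0,0,-0.2,0,0,0,0,0,0,-0.2,0,0,0,0,0,0,0.3,0,0,0,0,0,0,1,0,0,0,0,0,0,1,0,0,0,0,0,0,1,0,0,0,0,0,0,1]
}}

```text
clock: 36.38
eef_pos: [421.7, 212.3, 6.0]
eef_rot: [-0.124, 0.695, 0.123, 0.698]
wrist_force: [-0.9, -0.5, 6.8]
grip_width: 14.6
```

{"api": "jog_arm", "payload": {
  "plan": [0,0,0,0,0,0,1,0,0,0,-0.5,0,0,1,0,0,0,-1,0,0,1,0,0,0,-1,0,0,1,0,0,0,0,0,0,1,0,0,0,0,0,0,1]
}}

```text
clock: 37.12
eef_pos: [420.8, 211.6, 104.9]
eef_rot: [-0.125, 0.695, 0.123, 0.697]
wrist_force: [0.4, -0.1, -0.4]
grip_width: 14.7
```

```bash
python3 -c "
from h import *
go(630.5,-150.7,104,20)
s=snapshot('scene');u=proj(s,[[421,210,90]])[0].astype(int)
cv2.imwrite('pics/c1.png',cv2.resize(s['img'][u[1]-35:u[1]+35,u[0]-45:u[0]+45,::-1],(540,420),interpolation=cv2.INTER_CUBIC))"
```

```text
turn units [0.04 0.03 0.04] then shift units [  0.02 -10.3    1.83] deg 0
turn units [-39.23  -0.06   0.05] then shift units [ 0.02 10.3  -1.83] deg 180
tcp [420.8 211.6 104.9] jaw 20.2 q7 -0.47 w 14.7 t 37.1 F [ 0.4 -0.1 -0.4]
```

View pics/c1.png

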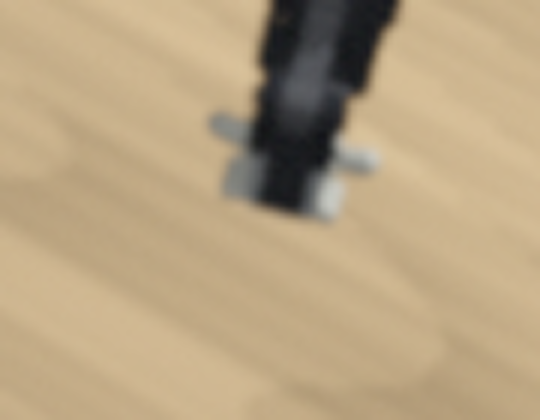

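{"api": "jog_arm", "payload": {
  "plan": [0,0,0,0,-0.93,0.17,1,0,0,0,0,-0.93,0.17,1,0,0,0,0,-0.93,0.17,1,0,0,0,0,-0.93,0.17,1,0,0,0,0,-0.93,0.17,1,0,0,0,0,-0.93,0.17,1,0,0,0,0,-0.93,0.17,1,0,0,0,0,-0.93,0.17,1,0,0,0,0,-0.93,0.17,1,0,0,0,0,-0.93,0.17,1]
}}

```text
clock: 38.42
eef_pos: [612.8, -114.3, 104.2]
eef_rot: [-0.124, 0.696, 0.124, 0.696]
wrist_force: [0.2, 0.2, -0.6]
grip_width: 14.4
```

{"api": "jog_arm", "payload": {
  "plan": [0,0,0,0,-0.9,0.1,1,0,0,0,0,0,0,1,0,0,0,0,0,0,1]
}}

```text
clock: 38.8
eef_pos: [628.5, -144.8, 104.7]
eef_rot: [-0.124, 0.696, 0.124, 0.696]
wrist_force: [-0.3, 1.1, -0.3]
grip_width: 14.7
```

```bash
python3 -c "
from h import *
go(630.5,-150.7,12,20)"
```

```text
turn units [ 0.05  0.01 -0.  ] then shift units [ 2.32 -0.16 -0.  ] deg 0
turn units [-3.922e+01  0.000e+00  2.000e-02] then shift units [2.32 0.16 0.  ] deg 180
tcp [ 628.5 -144.8  104.7] jaw 20.2 q7 0.13 w 14.7 t 38.8 F [-0.3  1.1 -0.3]
```

{"api": "jog_arm", "payload": {
  "plan": [0,0,0,0.7,-0.16,0,1,0,0,0,0.7,0,0,1,0,0,0,0.5,0,0,1,0,0,0,0.3,0,0,1,0,0,0,0.04,0,0,1,0,0,0,0,0,0,1,0,0,0,0,0,0,1]
}}

```text
clock: 39.67
eef_pos: [632.2, -152.0, 17.3]
eef_rot: [-0.125, 0.695, 0.123, 0.697]
wrist_force: [-0.9, -1.0, 0.1]
grip_width: 14.6
```

{"api": "jog_arm", "payload": {
  "plan": [0,0,0,0.04,0,0,1,0,0,0,0,0,0,1,0,0,0,0,0,0,1]
}}

```text
clock: 40.05
eef_pos: [631.6, -152.0, 14.9]
eef_rot: [-0.125, 0.695, 0.123, 0.697]
wrist_force: [-0.3, 0.9, -0.2]
grip_width: 14.5
```

{"api": "jog_arm", "payload": {
  "plan": [0,0,0,0.05,0,0,1,0,0,0,0,0,0,1,0,0,0,0,0,0,1]
}}

```text
clock: 40.42
eef_pos: [631.6, -151.9, 12.7]
eef_rot: [-0.125, 0.695, 0.124, 0.697]
wrist_force: [0.6, -0.5, 0.3]
grip_width: 14.4
```

{"api": "jog_arm", "payload": {
  "plan": [0,0,0,0.03,0,0,1,0,0,0,0,0,0,1,0,0,0,0,0,0,1]
}}

```text
clock: 40.8
eef_pos: [631.8, -151.9, 12.1]
eef_rot: [-0.125, 0.695, 0.123, 0.697]
wrist_force: [-2.4, 0.0, 5.2]
grip_width: 14.2
```

{"api": "jog_arm", "payload": {
  "plan": [0,0,0,0,0,0,0.5,0,0,0,0,0,0,0.3,0,0,0,0,0,0,0.3,0,0,0,0,0,0,0.3,0,0,0,-0.3,0,0,0.3,0,0,0,-0.9,0,0,0.3,0,0,0,-0.9,0,0,0.3,0,0,0,-0.9,0,0,0.3,0,0,0,-0.9,0,0,0.3,0,0,0,0,0,0,0.3]
}}

```text
clock: 42.05
eef_pos: [632.9, -151.4, 171.7]
eef_rot: [-0.125, 0.693, 0.123, 0.699]
wrist_force: [-0.4, 0.1, 0.1]
grip_width: 30.0
```

{"api": "jog_arm", "payload": {
  "plan": [0,0,0,0,-0.8,-0.8,0.3,0,0,0,0,-0.8,-0.8,0.3,0,0,0,0,-0.8,-0.8,0.3,0,0,0,0,-0.8,-0.8,0.3,0,0,0,0,0,0,0.3,0,0,0,0,0,0,0.3]
}}

```text
clock: 42.8
eef_pos: [555.2, -315.5, 167.4]
eef_rot: [-0.124, 0.695, 0.124, 0.697]
wrist_force: [0.2, 0.7, 0.7]
grip_width: 29.7
```

```bash
python3 -c "
from h import *
s=snapshot('scene');T=snapshot('top')
print(sense()['eef_pos'],sense()['wrist_force'])
for n in ('tape','block'):
  print(n,[np.round(at(s,d['uv'],0)) for d in tip_of(n,'scene')[:1]],[np.round(at(T,d['uv'],0)) for d in tip_of(n,'top')[:1]],[d['extent'] for d in boxes_of(n,'scene')[:1]])
cv2.imwrite('pics/f1.png',cv2.resize(s['img'][195:395,160:410,::-1],(750,600),interpolation=cv2.INTER_CUBIC))
cv2.imwrite('pics/f2.png',T['img'][:,:,::-1])"
```

```text
[ 555.85301678 -314.46321029  167.60692906] [-0.14789473  0.70349303  0.02897202]
tape [array([416., 335.])] [array([409., 331.])] [[469.5, 278.1, 528.1, 318.8]]
block [array([ 437., -351.])] [array([ 443., -351.])] [[208.8, 134.7, 255.5, 169.0]]
```

View pics/f1.png

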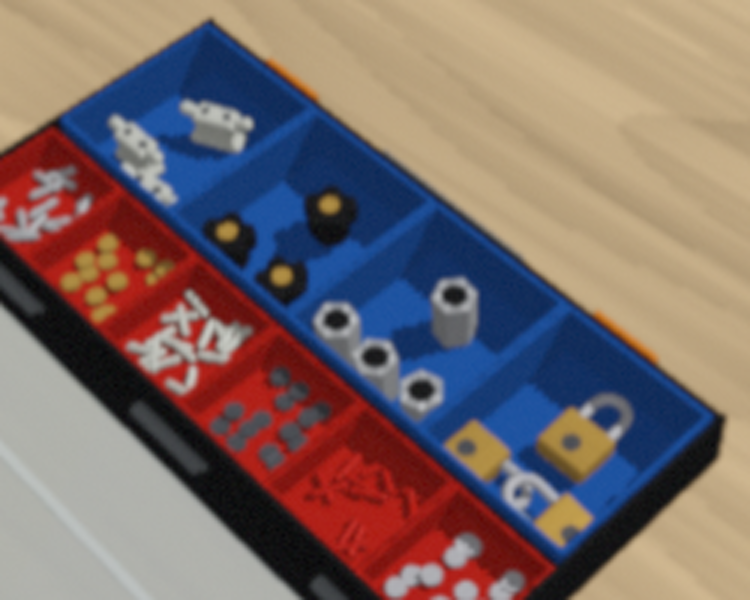

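View pics/f2.png

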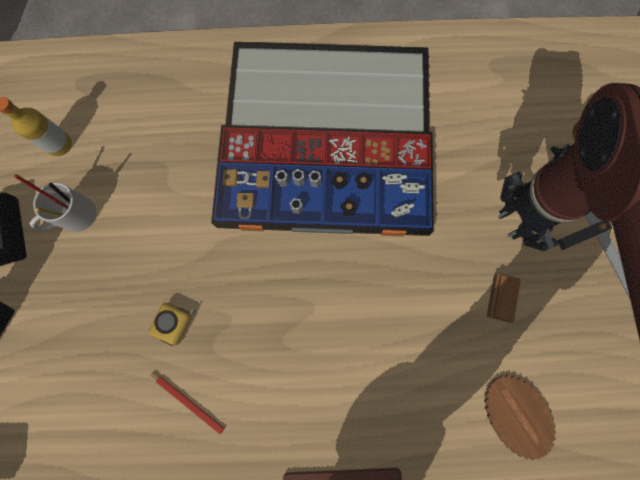

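All four stand in their own cups, clear of the stock. The knob is near (348,206) in the top view, the nut (296,204), the padlock (245,205) and the cleat (403,209). The tape and block haven't moved, and the arm is clear at z 167 mm.

```bash
python3 -c "
from h import *
print(finish_job())"
```

```text
the job is handed in; nothing more can be done
None
```

I put the four fittings back in the order asked (star knob, coupling nut, padlock, cleat), each in the cup with others of its kind. The job was handed in at about 43 s of the 104 s allowed.

- **Placement:** the last pictures from both cameras show each one the same way up as before. They sit on the empty near floor, clear of the stock.
- **Touchdown:** the nut, padlock and cleat each showed a clear contact force of 5–10 N before I opened the fingers. The knob showed only about 1 N before a last 0.8 mm step, so I judged it set down from height and the pictures.
- **Tape and sanding block:** both still lie where they were, to within the few millimetres the networks scatter.
- **Arm:** it ended clear of everything, 167 mm above the bench. The highest wrist force I read was about 10 N.
- **Disagreements:** the two cameras differed by about 6 mm on the padlock before the grasp, but it was gripped properly. The network missed the nut in one check after placing it, though it was plain in the picture.

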